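# Hold the angle gauge on the cast stud at the marked tilt

### The arm

A 7-joint arm with a two-finger parallel gripper is mounted at the origin on a cart in front of the work surface, level with it; the furniture and walls round the work are solid. World frame = base frame: x ahead of the robot, y to its left, z up, the work surface at z = 0. Lengths are in m, angles in rad, forces in N, time in s.
With the tool pointing down it reaches from about 0.425 to 0.925 m from the base axis. Payload 6.8 kg.
Tool frame: the origin (TCP) lies at the very end of the fingers, on their centre line; the grasp point (between the pads) lies 19 mm behind it; z points along the fingers, y is the direction in which the jaws open and shut (so a half turn about z gives the same grasp; the last joint's range is limited). The gripper opens to 85 mm and grips with 20 to 120 N. Pads are 22 mm wide; open, the fingers measure 114 mm over their backs; the gripper's body (76 mm by 85 mm) begins 54 mm behind the grasp point. The pads swing forward as they close: fully open they stand 13 mm farther back than shut.
Start: joints at [-1.44, 0.477, 0.022, 1.555, -0.011, 1.109, -0.083], TCP at [0.16, 0.656, 0.231] pointing down, gripper open.
Joint ranges: [-2.96, 2.96], [-0.34, 2.1], [-1.41, 1.46], [0.24, 2.44], [-1.37, 4.51], [0.17, 1.92], [-2.96, 2.96]. Speed limits (rad/s): [2.39, 2.39, 3.14, 3.14, 3.14, 3.14, 3.14].

### API

Orientations are given as a unit quaternion [w, x, y, z].
In Python, from station import bot gives the robot as it stands.
- The arm moves only by the tool move_arm, never from a script. Its argument "commands" is text: rows parted by semicolons, each of 7 numbers parted by spaces: the opening, from 0 (shut) to 1 (fully open), then the shift along the tool's x, y, z in cm, then the turn, a rotation vector about the tool's x, y, z in degrees. In form: gripper tx ty tz rx ry rz; .... A call has 1 to 12 rows; each row shifts and turns the commanded pose from where the row before left it, along the tool's axes as they then stand; what a row does not reach is not made up. A row lasts 1/12 s, in which the tool goes at most 41.7 mm and 7.16 degrees, less where a joint would pass 70% of its speed; a pose out of reach is approached as far as the arm can. A call with a gripper value outside its range is refused whole. The fingers move at their own pace and stop on an object; "force" is the grip in N (left out, the last holds). Time passes only in rows, so rows that do not move let the fingers close. It gives the time, the measured TCP pose, the force and the opening at its end, in the units of the state.
- bot.get_obs(): the state, without advancing time (a new reading comes with each control period).
- bot.read_camera(name): name is "scene" or "top" or "wrist"; returns a dict with "img" (480x640x3 uint8, red, green, blue), "K" (3x3 intrinsics, pixels), "rvec" (rotation vector, rad) and "tvec" (3), from world to camera coordinates, as OpenCV has them; the wrist camera has in their place "hand_eye" (4x4, takes a point from camera to tool coordinates, whose origin is the TCP and whose axes are the flange's). Camera axes: x right, y down, z forward; pixel columns grow to the right and rows downward; lengths in m; the calibration is good to about 2 mm. A picture is of the moment at which its call begins: read the wrist's pose just before it. There is no depth.
- bot.hand_in(): hands the job in, once; it reports no verdict.
The state is a dict: "t": time; "q": joint angles; "joint_vel": joint speeds; "joint_torque": joint torques, N m; "eef_pos": TCP position; "tool_rot": TCP orientation; "contact_force": force on the tool from outside, world axes, zero at the start; "torque": the same for the moment, N m; "gripper_width": opening from 0.0 (shut) to 1.0 (fully open).
Only numpy, scipy, OpenCV 4.12 (cv2) and the standard library are available. Lean on these libraries where they do the work, as an engineer would, in place of code of your own. Each camera call takes 0.05 s, during which the arm holds its last target. There are 200 camera calls.

### The job

The cast stud is to be scribed at the angle marked on the gauge. Slide the stud along the worktop, without lifting it, from the white tape ring until its base is wholly inside the blue tape ring. Then take the angle gauge by its black grip, set the middle of its foot level on top of the stud's dome, and rock it lightly there, leaning it only while it rests on the stud, until its swinging pointer settles on the red mark; the job finishes while you hold it so, still gripped and resting lightly on the stud, with the other things left alone.

Things in the scene. Friction and masses are not known exactly. Their poses are not given: they have to be found in the camera images.
- stud: loose grey cast stud, about 0.6 kg: round base 52 mm diameter and 25 mm high, with a domed head (ball of 20 mm radius centred 26 mm up) whose highest point is 46 mm above the worktop. Four small cast lumps on the dome's sides stand out about 2 mm, so it is uneven: a tilted foot may ride up to 1.5 mm higher than on the smooth dome. Origin at the centre of the underside, z up. Starts in the white ring.
- stud_top (a point): highest point of the stud's dome, 46 mm above its underside
- white_ring: flat ring of white tape on the worktop, 82 mm inner and 94 mm outer diameter, under 1 mm thick, where the stud starts. Origin at its centre
- blue_ring: flat ring of blue tape of the same size, where the stud must go, left or right of the white one. Origin at its centre; nothing on it
- gauge: loose angle gauge, 0.3 kg (weighs 3 N), standing upright on its foot on the worktop, 146 mm tall, white dial towards the robot. Flat steel foot 36 mm (x) by 84 mm (y) by 10 mm (z); above it a round housing of 46 mm radius, 20 mm thick, axis along x, centred 58 mm up; on top a black grip. Origin at the centre of the foot's underside, z up, -x is the dial side, +y is to the left as seen facing the dial
- grip (a point): middle of the gauge's black grip, 126 mm above the foot's underside on the gauge's z axis. The grip is 20 mm thick (gauge x), 30 mm wide (gauge y) and free from 104 to 146 mm up; take it from above across the 20 mm
- pointer (a joint): angle of the freely hanging blue pointer with a small brass bob on the dial (rad), hinge 58 mm above the foot's underside, lightly damped: it swings for about a second and then hangs plumb. 0: it points at the middle of the foot; positive: its tip lies to the right (gauge -y) as seen facing the dial. When the gauge is tilted clockwise as seen facing the dial (its top leaning to gauge -y, right-handed turn about gauge +x), the settled value equals the tilt
- bezel (a joint): angle of the red mark on the dial rim in the same sense as the pointer (rad); between 0.17 and 0.33, stiff, it stays where it is. The pointer is on the mark when both angles are equal; the red mark is 5.4 mm wide
- pointer_tip (a point): tip of the pointer, 38 mm from its hinge
- mark (a point): middle of the red mark, 38 mm from the same hinge
- lens_can: bystander: canister with a black screw cap, 38 mm diameter, 54 mm tall; origin under its centre
- eyepiece: bystander: black spare eyepiece, 39 mm diameter, 42 mm tall; origin under its centre
- red_specimen: bystander: red resin disc, 38 mm diameter, 20 mm tall; origin under its centre
- slide_box: bystander: box with green lid, 30 x 82 x 36 mm; origin under its centre
Not all that is in view belongs to the job. There is more than one size of the gauge; the job needs the larger.

How it is judged:
On the way, in this order (a step that is already met when the one before it is completed fails the run):
1. the stud has been slid into the blue ring and rests there (horizontal distance between stud and blue_ring below 0.015 m and linear speed of stud below 0.01 m/s and height (world z) of stud below 0.003 m), for 0.2 s.
2. the gauge, held, stands level on the stud's dome (contact force between gauge and stud above 0.2 N and contact force between the fingers and gauge above 0.5 N and angle between gauge's own z axis and vertical below 0.09 rad and horizontal distance between stud and blue_ring below 0.015 m), for 0.2 s.
At the end, for the whole second after the job is handed in: Gauge gripped and resting on the stud's dome with 0.2 to 20 N, the dome's top within 20 mm (sideways) and 16 mm (front to back) of the foot's middle; pointer still, tip within 2.5 mm of the red mark's middle; stud upright, within 15 mm of the blue ring's centre (distance between pointer_tip and mark below 0.0025 m and velocity of joint pointer between -0.25 and 0.25 rad/s and contact force between gauge and stud between 0.2 and 20 N and contact force between the fingers and gauge above 0.5 N and y of stud_top in the frame of gauge between -0.02 and 0.02 m and x of stud_top in the frame of gauge between -0.016 and 0.016 m and height (world z) of gauge above 0.035 m and linear speed of gauge below 0.02 m/s and horizontal distance between stud and blue_ring below 0.015 m and angle between stud's own z axis and vertical below 0.05 rad); the arm keeps its last pose, push and grip.
It fails at once if the stud is lifted or tipped (height (world z) of stud above 0.007 m or angle between stud's own z axis and vertical above 0.15 rad).
It fails at once if the gauge is forced hard against the stud (contact force between gauge and stud above 40 N).
It fails at once if a bystander is moved more than 20 mm (distance of any of lens_can, eyepiece, red_specimen, slide_box from where it was at the start of the episode above 0.02 m).
It fails at once if the gauge is leaned over above the stud, clear of it, instead of being rocked on it (angle between gauge's own z axis and vertical above 0.14 rad and horizontal distance between gauge and stud below 0.05 m and z of stud_top in the frame of gauge below -0.012 m and height (world z) of gauge below 0.12 m).
It also fails if it takes over 69 s, if anything falls off the work surface, if the arm or the gripper's body presses on something with over 40 N, if the wrist force passes 120 N, or if a joint passes its speed limit or range.

## Working session

There is one attempt and no reset: what is moved stays moved. The work goes in short steps, Python scripts to look and compute and a tool call to move; the robot and the scene stay as the last step left them, time stands still between calls to the robot, and variables do not carry over. Pictures are saved under pics/ and viewed, about 8 in all and at most 12, crops included, and the job is handed in when it is done.

Besides the shell and the picture viewer there is one more tool, called after "Request:" as name(argument=value, ...) on one line, values as JSON. move_arm: Moves the arm, as the interface text tells. Its arguments: {"type":"object","properties":{"commands":{"type":"string"},"force":{"type":"number"}},"required":["commands"]}

```bash
mkdir -p pics; ls; cat > h.py <<'E'
import numpy as np, cv2
from station import bot
from scipy.spatial.transform import Rotation as R
def snap(n,fn=None):
    o=bot.get_obs(); c=bot.read_camera(n)
    if n=="wrist":
        q=np.array(o["tool_rot"]); Rt=R.from_quat(q[[1,2,3,0]]).as_matrix()
        T=np.eye(4); T[:3,:3]=Rt; T[:3,3]=o["eef_pos"]; W=T@np.array(c["hand_eye"])
    else:
        Rc=cv2.Rodrigues(np.array(c["rvec"],float))[0]; W=np.eye(4); W[:3,:3]=Rc.T; W[:3,3]=-Rc.T@np.array(c["tvec"]).ravel()
    c["W"]=W; c["K"]=np.array(c["K"])
    if fn: cv2.imwrite("pics/"+fn,c["img"][:,:,::-1])
    return c
def ray(c,u,v):
    d=c["W"][:3,:3]@np.linalg.solve(c["K"],[u,v,1.]); return c["W"][:3,3],d/np.linalg.norm(d)
def onz(c,u,v,z):
    p,d=ray(c,u,v); return p+d*(z-p[2])/d[2]
def proj(c,P):
    p=c["W"][:3,:3].T@(np.array(P)-c["W"][:3,3]); p=c["K"]@p; return p[:2]/p[2]
E
python3 - <<'E'
from h import *
for n in ("scene","top"):
    c=snap(n,n+"1.png"); print(n,c["W"].round(3).tolist(),c["K"][0,0])
print(bot.get_obs())
E
```

```text
pics
scene [[0.563, -0.55, 0.616, -0.243], [-0.826, -0.362, 0.432, -0.524], [-0.015, -0.753, -0.658, 0.88], [0.0, 0.0, 0.0, 1.0]] 512.0541491881258
top [[-0.028, -0.997, 0.067, 0.432], [-1.0, 0.027, -0.008, -0.009], [0.006, -0.067, -0.998, 1.082], [0.0, 0.0, 0.0, 1.0]] 437.0829961237888
{'t': 0.1, 'q': array([-1.44010975,  0.47773046,  0.02235421,  1.55631903, -0.01150064,
        1.10932504, -0.08305205]), 'joint_vel': array([-0.00094189, -0.00215665,  0.0002426 , -0.00113748, -0.00023811,
        0.00054216,  0.00046284]), 'joint_torque': array([ 4.12215624e-03, -5.97758889e+01,  1.61352552e+00, -2.81956905e+01,
        1.28442844e-02,  4.98363035e-03,  1.77534542e-06]), 'eef_pos': array([0.15954594, 0.65533236, 0.23042861]), 'tool_rot': array([-3.60717411e-05,  1.19081115e-01,  9.92884185e-01, -8.25981728e-04]), 'contact_force': array([ 0.41589043, -0.13973371, -0.25964734]), 'torque': array([-0.03596246, -0.01458954, -0.00053826]), 'gripper_width': 1.00136092322703}
```

View pics/scene1.png

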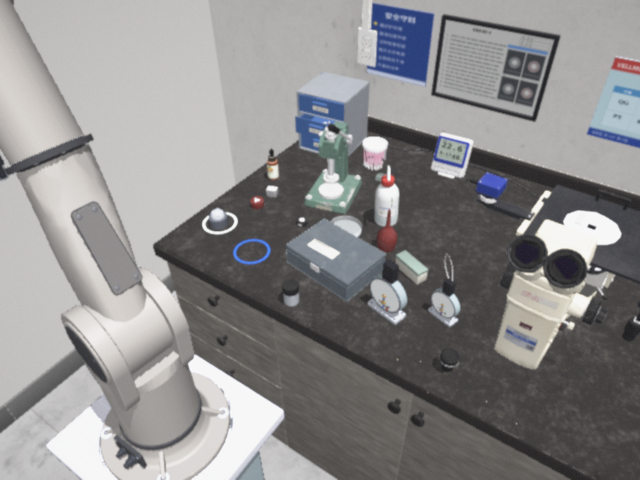

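View pics/top1.png

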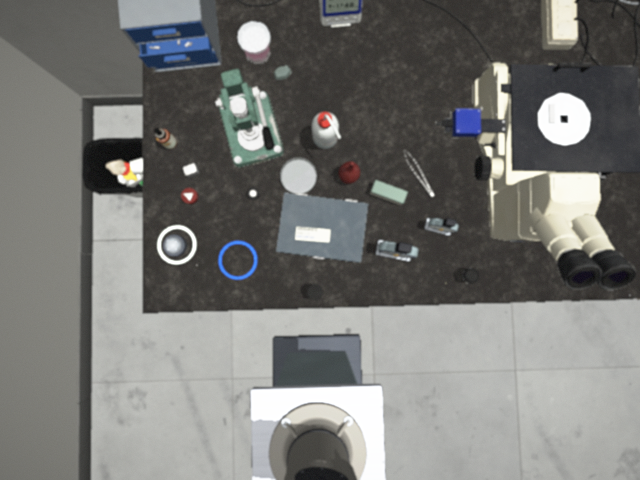

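The larger gauge candidate is at scene (388,298) / top (396,250). The smaller one is at scene (445,303) / top (441,226). I'll measure both and check with a crop.

```bash
python3 - <<'E'
from h import *
t=snap("top"); s=snap("scene")
def ell(c,mask,box):
    x0,y0,x1,y1=box; m=np.zeros_like(mask); m[y0:y1,x0:x1]=mask[y0:y1,x0:x1]
    k=max(cv2.findContours(m,cv2.RETR_EXTERNAL,cv2.CHAIN_APPROX_NONE)[0],key=cv2.contourArea)
    return cv2.fitEllipse(k)
for n,c,bb,wb in (("top",t,(205,230,270,290),(150,220,203,270)),("scene",s,(225,230,280,270),(195,205,245,240))):
    h=cv2.cvtColor(c["img"],cv2.COLOR_RGB2HSV)
    b=cv2.inRange(h,(100,150,80),(130,255,255)); w=cv2.inRange(h,(0,0,190),(180,40,255))
    for nm,m,bx in (("blue",b,bb),("white",w,wb)):
        e=ell(c,m,bx); print(n,nm,np.round(e[0],1),np.round(e[1],1),onz(c,*e[0],0).round(4))
for nm,u,v,z in (("bigtop?",396,250,.146),("big foot",396,256,.005),("small",441,226,.1),("lens",311,291,.054),("eye",467,275,.042),("slide",388,191,.036),("red",190,196,.02),("can?",298,176,.02),("box corner",282,196,.06),("boxc2",278,255,.06)): print(nm,onz(t,u,v,z).round(3))
a=cv2.resize(s["img"][240:340,350:480],None,fx=5,fy=5,interpolation=cv2.INTER_CUBIC)
b=cv2.resize(t["img"][200:290,150:480],None,fx=2,fy=2)
cv2.imwrite("pics/crop1.png",a[:,:,::-1])
for n,u,v,z in (("bigfoot front centre",388,312,.005),("smallfoot",446,316,.004)): print(n,onz(s,u,v,z).round(3))
E
```

```text
top blue [237.4 259.8] [38.1 38.9] [0.4643 0.1855 0.    ]
top white [176.4 244.3] [38.1 39. ] [0.5067 0.3356 0.    ]
scene blue [251.4 251.1] [23.6 36.2] [0.4635 0.1865 0.    ]
scene white [219.4 222.4] [20.1 33.1] [0.5063 0.3372 0.    ]
bigtop? [ 0.471 -0.181  0.146]
big foot [ 0.463 -0.206  0.005]
small [ 0.525 -0.293  0.1  ]
lens [0.385 0.005 0.054]
eye [ 0.412 -0.367  0.042]
slide [ 0.619 -0.187  0.036]
red [0.623 0.295 0.02 ]
can? [0.665 0.03  0.02 ]
box corner [0.61  0.067 0.06 ]
boxc2 [0.471 0.08  0.06 ]
bigfoot front centre [ 0.471 -0.208  0.005]
smallfoot [ 0.533 -0.321  0.004]
```

View pics/crop1.png

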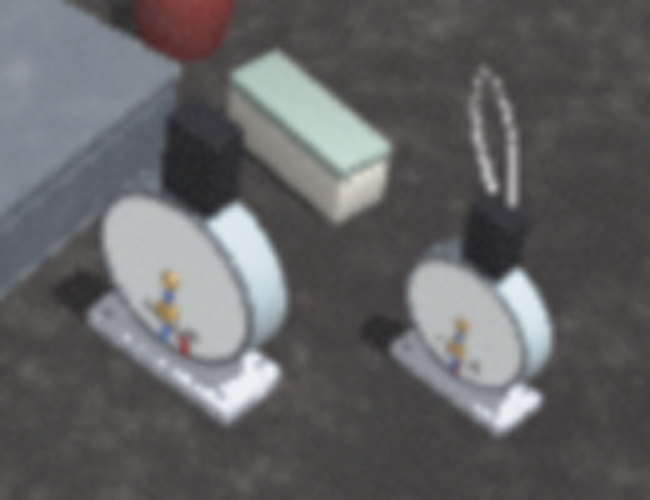

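The left one, crop centre (185,270), is clearly larger and carries the red mark at (185,345), so it's the job gauge. The right one is smaller with a chain loop. The blue ring is at (0.464,0.186) and the white at (0.506,0.336). I'm moving above the stud. The jaw axis already lies along the slide direction.

Request:
move_arm(commands="1 -2.06 -1.14 0.2 0 0 0;1 -2.06 -1.14 0.2 0 0 0;1 -2.06 -1.14 0.2 0 0 0;1 -2.06 -1.14 0.2 0 0 0;1 -2.06 -1.14 0.2 0 0 0;1 -2.06 -1.14 0.2 0 0 0;1 -2.06 -1.14 0.2 0 0 0;1 -2.06 -1.14 0.2 0 0 0;1 -2.06 -1.14 0.2 0 0 0;1 -2.06 -1.14 0.2 0 0 0")

```text
t: 1.03
eef_pos: [0.3335, 0.4954, 0.2111]
tool_rot: [-0.0, 0.119, 0.993, -0.0]
contact_force: [1.4, -0.4, -0.0]
gripper_width: 0.998
```

Request:
move_arm(commands="1 -2.06 -1.14 0.2 0 0 0;1 -2.06 -1.14 0.2 0 0 0;1 -2.06 -1.14 0.2 0 0 0;1 -2.06 -1.14 0.2 0 0 0;1 -2.06 -1.14 0.2 0 0 0;1 -2.06 -1.14 0.2 0 0 0;1 -2.06 -1.14 0.2 0 0 0;1 -2.06 -1.14 0.2 0 0 0;1 -2.06 -1.14 0.2 0 0 0;1 -2.06 -1.14 0.2 0 0 0;1 0 0 0 0 0 0;1 0 0 0 0 0 0")

```text
t: 2.03
eef_pos: [0.507, 0.3352, 0.191]
tool_rot: [0.0, 0.121, 0.993, -0.0]
contact_force: [-0.4, 0.7, -0.5]
gripper_width: 0.998
```

```bash
python3 - <<'E'
from h import *
c=snap("wrist","w1.png"); print(np.array(c["hand_eye"]).round(3).tolist(),c["W"].round(3).tolist(),c["K"][0,0])
print(proj(c,[.5065,.336,0]),proj(c,[.4645,.186,0]),bot.get_obs()["eef_pos"])
E
```

```text
[[-0.0, -0.961, -0.276, 0.069], [1.0, -0.0, -0.0, -0.0], [0.0, -0.276, 0.961, -0.143], [0.0, 0.0, 0.0, 1.0]] [[0.24, 0.933, 0.268, 0.44], [0.971, -0.231, -0.067, 0.352], [-0.001, 0.276, -0.961, 0.334], [0.0, 0.0, 0.0, 1.0]] 384.8888950924212
[322.82072678 205.96282395] [145.84056245 200.63018215] [0.50593953 0.33674665 0.19106707]
```

View pics/w1.png

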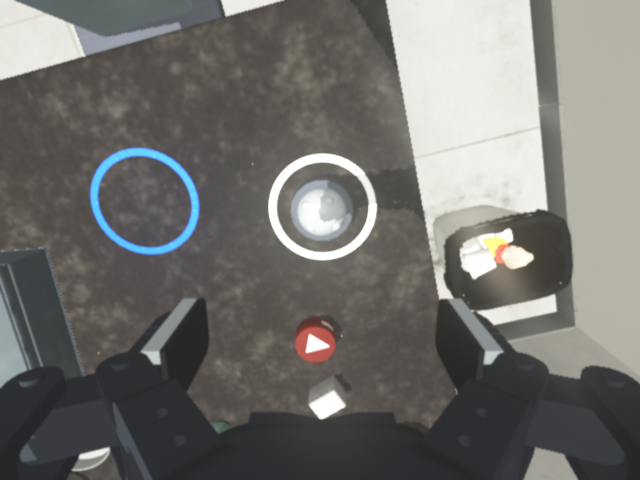

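The picture shows the stud centred in the white ring at about (321,209), where predicted, and the blue ring at (146,200). I'm going down and gripping the base lightly.

Request:
move_arm(commands="1 0 0 2.5 0 0 0;1 0 0 2.5 0 0 0;1 0 0 2.5 0 0 0;1 0 0 2.5 0 0 0;1 0 0 2.5 0 0 0;1 0 0 2.5 0 0 0;1 0 0 2.0 0 0 0;1 0 0 1.0 0 0 0;1 0 0 0.7 0 0 0;1 0 0 0 0 0 0;1 0 0 0 0 0 0")

```text
t: 3.0
eef_pos: [0.5062, 0.3377, 0.005]
tool_rot: [0.0, 0.119, 0.993, 0.0]
contact_force: [-0.6, 0.6, 0.6]
gripper_width: 1.0
```

Request:
move_arm(commands="0.66 0 0 0 0 0 0;0.66 0 0 0 0 0 0;0.6 0 0 0 0 0 0;0.55 0 0 0 0 0 0;0.5 0 0 0 0 0 0;0.5 0 0 0 0 0 0;0.5 0 0 0 0 0 0;0.5 0 0 0 0 0 0;0.5 0 0 0 0 0 0", force=20)

```text
t: 3.75
eef_pos: [0.5064, 0.3362, 0.0055]
tool_rot: [0.0, 0.119, 0.993, -0.0]
contact_force: [-1.7, -2.7, 8.0]
gripper_width: 0.594
```

Request:
move_arm(commands="0.5 0 -0.3 0 0 0 0;0.5 0.05 -0.7 0 0 0 0;0.5 0.05 -1 0 0 0 0;0.5 0.05 -1 0 0 0 0;0.5 0.05 -1 0 0 0 0;0.5 0.05 -1 0 0 0 0;0.5 0.05 -1 0 0 0 0;0.5 0.05 -1 0 0 0 0;0.5 0.05 -1 0 0 0 0")

```text
t: 4.5
eef_pos: [0.4848, 0.2624, 0.0056]
tool_rot: [0.002, 0.119, 0.993, 0.002]
contact_force: [2.3, 5.3, 1.7]
gripper_width: 0.594
```

Request:
move_arm(commands="0.5 0.05 -1 0 0 0 0;0.5 0.05 -1 0 0 0 0;0.5 0.05 -1 0 0 0 0;0.5 0.03 -1 0 0 0 0;0.5 0 -1 0 0 0 0;0.5 0 -1 0 0 0 0;0.5 0 -1 0 0 0 0;0.5 0 -0.6 0 0 0 0;0.5 0 0 0 0 0 0;0.5 0 0 0 0 0 0;0.5 0 0 0 0 0 0")

```text
t: 5.42
eef_pos: [0.465, 0.1872, 0.0055]
tool_rot: [0.001, 0.119, 0.993, 0.001]
contact_force: [0.9, 0.9, 9.7]
gripper_width: 0.594
```

Request:
move_arm(commands="0.7 0 0 0 0 0 0;1 0 0 0 0 0 0;1 0 0 0 0 0 0;1 0 0 0 0 0 0;1 0 0 0 0 0 0;1 0 0 -1 0 0 0;1 0 0 -3 0 0 0;1 0 0 -4 0 0 0;1 0 0 -4 0 0 0;1 0 0 -4 0 0 0;1 0 0 -4 0 0 0;1 0 0 0 0 0 0")

```text
t: 6.42
eef_pos: [0.4675, 0.1883, 0.2126]
tool_rot: [0.005, 0.119, 0.993, 0.004]
contact_force: [0.5, 0.7, -0.2]
gripper_width: 0.998
```

```bash
python3 - <<'E'
from h import *
c=snap("wrist","w2.png")
print(bot.get_obs()["eef_pos"],proj(c,[.464,.186,0]))
h=cv2.cvtColor(c["img"],cv2.COLOR_RGB2HSV)
m=cv2.inRange(h,(100,150,80),(130,255,255)); k=max(cv2.findContours(m,0,1)[0],key=cv2.contourArea); e=cv2.fitEllipse(k); print(e, onz(c,*e[0],0))
E
```

```text
[0.46596455 0.18781469 0.20932269] [316.5180461  197.00276916]
((315.5498352050781, 197.79730224609375), (99.25507354736328, 100.78727722167969), 89.24269104003906) [0.46451309 0.18494049 0.        ]
```

View pics/w2.png

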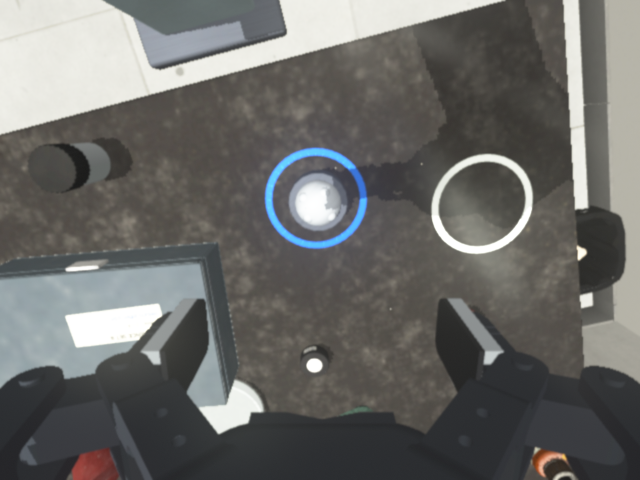

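The stud sits inside the blue ring: stud ~(320,201), ring centre (315.5,198). Next I go to the gauge and pitch the tool to look at its dial from close by.

Request:
move_arm(commands="1 -0.2 -1.6 -0.1 0 0 0;1 -0.47 -3.2 -0.1 0 0 0;1 -0.47 -3.2 -0.1 0 0 0;1 -0.47 -3.2 -0.1 0 0 0;1 -0.47 -3.2 -0.1 0 0 0;1 -0.47 -3.2 -0.1 0 0 0;1 -0.47 -3.2 0 0 0 0;1 -0.47 -3.2 0 0 0 0;1 -0.47 -3.2 0 0 0 0;1 -0.47 -3.2 0 0 0 0;1 -0.47 -3.2 0 0 0 0;1 -0.47 -3.2 0 0 0 0")

```text
t: 7.47
eef_pos: [0.4272, -0.1848, 0.2097]
tool_rot: [-0.001, 0.119, 0.993, 0.0]
contact_force: [0.3, 0.7, 0.3]
gripper_width: 1.005
```

Request:
move_arm(commands="1 -0.2 -1.6 0 0 0 0;1 0 0 0 0 -4 0;1 0 0 0 0 -5 0;1 0 0 0 0 -5 0;1 0 0 0 0 -5 0;1 0 0 0 0 -5 0;1 0 0 0 0 0 0;1 0 0 0 0 0 0;1 0 0 0 0 0 0")

```text
t: 8.22
eef_pos: [0.4274, -0.1997, 0.2106]
tool_rot: [0.206, 0.116, 0.971, -0.025]
contact_force: [1.1, -0.4, -0.5]
gripper_width: 0.999
```

```bash
python3 - <<'E'
from h import *
c=snap("wrist","w3.png"); print(bot.get_obs()["q"].round(2),bot.get_obs()["eef_pos"].round(3),c["W"][:3].round(3).tolist())
E
```

```text
[-0.1  -0.05  0.43  2.36 -0.04  0.42  1.69] [ 0.428 -0.2    0.211] [[0.237, 0.745, 0.624, 0.31], [0.972, -0.181, -0.152, -0.171], [-0.0, 0.642, -0.767, 0.313]]
```

View pics/w3.png

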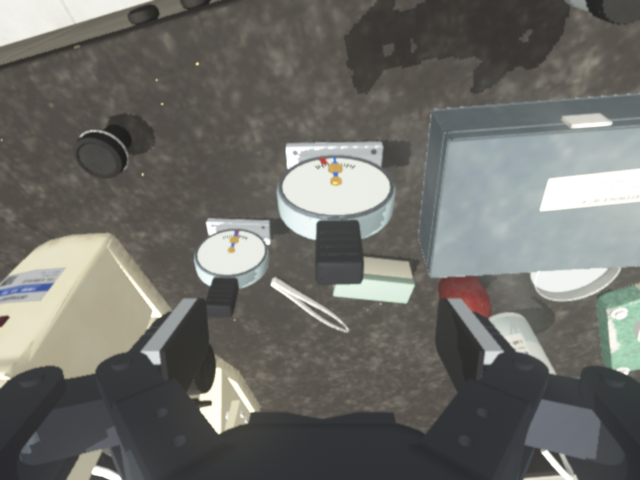

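The picture is upside down, with the robot side up. The big gauge has its foot's front edge at (286–382, ~145), its grip top at ~(337,265), the red mark at ~(325,161) and the pointer tip at ~(335,160). Now to measure them.

```bash
python3 - <<'E'
from h import *
c=snap("wrist"); im=c["img"]; h=cv2.cvtColor(im,cv2.COLOR_RGB2HSV)
def cent(m,b):
    x0,y0,x1,y1=b; v,u=np.nonzero(m[y0:y1,x0:x1]); return np.array([u.mean()+x0,v.mean()+y0]),len(u)
red=cv2.inRange(h,(0,120,80),(8,255,255))|cv2.inRange(h,(172,120,80),(180,255,255))
blue=cv2.inRange(h,(100,120,60),(130,255,255)); brass=cv2.inRange(h,(12,120,80),(28,255,255))
B=(305,150,365,195)
for n,m in (("red",red),("blue",blue),("brass",brass)):print(n,cent(m,B), [tuple(x) for x in cv2.connectedComponentsWithStats(m[150:195,305:365])[3].round(1)])
dark=cv2.inRange(h,(0,0,0),(180,255,60))
# foot: bright, low sat
br=cv2.inRange(h,(0,0,115),(180,70,255)); q=np.zeros_like(br); q[135:170,275:395]=br[135:170,275:395]
top=[(u,np.nonzero(q[:,u])[0].min()) for u in range(280,390) if q[:,u].any()]
print(top[::8],top[0],top[-1])
g=cv2.resize(im[130:285,265:405],None,fx=4,fy=4,interpolation=cv2.INTER_CUBIC); cv2.imwrite("pics/w3c.png",g[:,:,::-1])
np.save("w3W.npy",c["W"]);np.save("w3K.npy",c["K"])
E
```

```text
red (array([323.        , 159.61538462]), 26) [(np.float64(29.6), np.float64(22.1)), (np.float64(18.0), np.float64(9.6))]
blue (array([334.86666667, 166.        ]), 15) [(np.float64(29.5), np.float64(22.0)), (np.float64(29.5), np.float64(6.5)), (np.float64(29.7), np.float64(10.3)), (np.float64(30.1), np.float64(22.9))]
brass (array([335.32061069, 172.35114504]), 131) [(np.float64(29.5), np.float64(22.0)), (np.float64(30.0), np.float64(16.9)), (np.float64(30.7), np.float64(29.9))]
[(280, np.int64(164)), (289, np.int64(142)), (297, np.int64(142)), (305, np.int64(141)), (313, np.int64(141)), (321, np.int64(141)), (329, np.int64(141)), (337, np.int64(141)), (345, np.int64(141)), (353, np.int64(141)), (361, np.int64(141)), (369, np.int64(140)), (377, np.int64(140))] (280, np.int64(164)) (383, np.int64(145))
```

View pics/w3c.png

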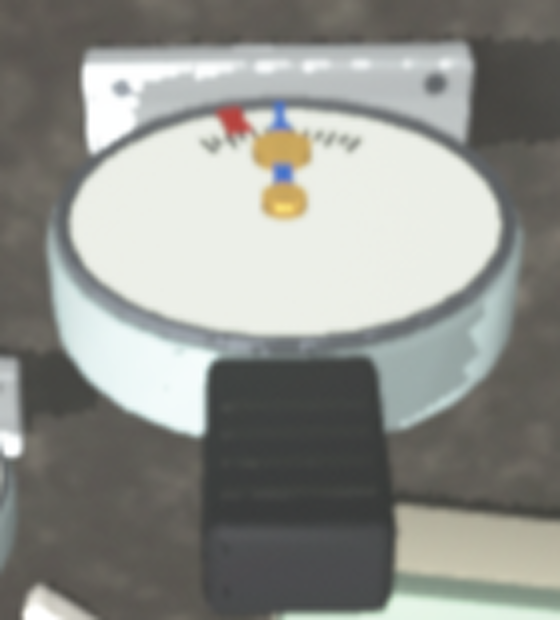

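```bash
python3 - <<'E'
from h import *
c=dict(W=np.load("w3W.npy"),K=np.load("w3K.npy"))
f=lambda x,y:((x+.5)/4-.5+265,(y+.5)/4-.5+130)
A=onz(c,*f(85,50),0);B=onz(c,*f(470,43),0)   # A: gauge -y end
y=(B-A);L=np.linalg.norm(y);y/=L;x=np.array([y[1],-y[0],0]);M=(A+B)/2
O=M+x*.018;print("L",L,"O",O,"yaw",np.degrees(np.arctan2(x[1],x[0])))
print("griptop",onz(c,*f(299,567),.146))
def onp(uv,off):
    p,d=ray(c,*uv); return p+d*(((O+x*off-p)@x)/(d@x))
for off in (-.010,-.012):
  for n,uv in (("mark",f(234,121)),("tip",f(280,103)),("hinge",f(285,201))):
    P=onp(uv,off)-O; print(off,n,"y %.4f z %.4f"%(P@y,P[2]), "angle",np.arctan2(-(P@y),.058-P[2]))
E
```

```text
L 0.08467840422859457 O [ 0.47986191 -0.20139251  0.        ] yaw -12.534495872006865
griptop [ 0.47668511 -0.20078461  0.146     ]
-0.01 mark y -0.0097 z 0.0185 angle 0.24027887136050302
-0.01 tip y 0.0004 z 0.0109 angle -0.007662882065741313
-0.01 hinge y 0.0003 z 0.0511 angle -0.049693036426866996
-0.012 mark y -0.0097 z 0.0221 angle 0.26289313516786844
-0.012 tip y 0.0003 z 0.0146 angle -0.006096863209301705
-0.012 hinge y 0.0002 z 0.0543 angle -0.06733430407654813
```

The gauge is at about (0.478,-0.201), yaw -12.5°. The mark is at ~0.26 rad. I'm levelling the tool, turning it 89° and centring above the grip.

Request:
move_arm(commands="1 0 0 0 0 5 0;1 0 0 0 0 5 0;1 0 0 0 0 5 0;1 0 0 0 0 5 0;1 0 0 0 0 4 0;1 0 0 0 0 0 6.5;1 0 0 0 0 0 6.5;1 0 0 0 0 0 6.5;1 0 0 0 0 0 6.5;1 0 0 0 0 0 6.5;1 0 0 0 0 0 6.5;1 0 0 0 0 0 6.5")

```text
t: 9.32
eef_pos: [0.4279, -0.1997, 0.2104]
tool_rot: [-0.0, 0.496, 0.868, -0.001]
contact_force: [0.0, 0.6, -0.4]
gripper_width: 0.999
```

Request:
move_arm(commands="1 0 0 0 0 0 6.5;1 0 0 0 0 0 6.5;1 0 0 0 0 0 6.5;1 0 0 0 0 0 6.5;1 0 0 0 0 0 6.5;1 0 0 0 0 0 6.5;1 0 0 0 0 0 4.5;1 0.5 2.5 0 0 0 0;1 0.5 2.4 0 0 0 0;1 0 0 0 0 0 0;1 0 0 0 0 0 0;1 0 0 0 0 0 0")

```text
t: 10.32
eef_pos: [0.4768, -0.2008, 0.21]
tool_rot: [-0.0, 0.781, 0.625, -0.001]
contact_force: [0.3, -0.3, -0.8]
gripper_width: 1.003
```

```bash
python3 - <<'E'
from h import *
c=snap("wrist","w4.png"); o=bot.get_obs(); print(o["q"].round(2),o["eef_pos"].round(4),o["tool_rot"].round(3),o["contact_force"].round(2))
print("exp griptop",proj(c,[.478,-.201,.146]),"origin",proj(c,[.478,-.201,0.01]), proj(c,list(o["eef_pos"][:2])+[.146]))
h=cv2.cvtColor(c["img"],cv2.COLOR_RGB2HSV)
E
```

```text
[-0.27  0.28  0.65  1.99 -0.2   0.95  0.27] [ 0.4763 -0.2008  0.2101] [-0.     0.781  0.625 -0.001] [ 0.17  0.3  -0.32]
exp griptop [322.37561755 253.47128712] origin [322.18324008 205.53117425] [319.4089683  253.76429208]
```

View pics/w4.png

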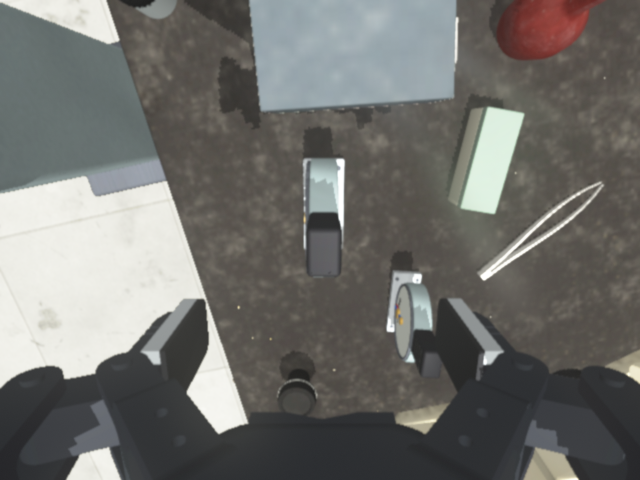

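The grip's top is centred at about (324,251) against the expected (322,253). That needs a 2 mm correction, then I descend and grip.

Request:
move_arm(commands="1 0 0.2 1.5 0 0 0;1 0 0 2.5 0 0 0;1 0 0 2.5 0 0 0;1 0 0 2 0 0 0;1 0 0 1 0 0 0;1 0 0 0.5 0 0 0;1 0 0 0 0 0 0;0.5 0 0 0 0 0 0;0.3 0 0 0 0 0 0;0.25 0 0 0 0 0 0;0.2 0 0 0 0 0 0;0.1 0 0 0 0 0 0", force=50)

```text
t: 11.37
eef_pos: [0.4791, -0.2011, 0.1108]
tool_rot: [0.0, 0.781, 0.625, 0.0]
contact_force: [-0.2, 0.0, 0.6]
gripper_width: 0.299
```

Request:
move_arm(commands="0 0 0 0 0 0 0;0 0 0 0 0 0 0;0 0 0 0 0 0 0;0 0 0 0 0 0 0;0 0 0 0 0 0 0", force=60)

```text
t: 11.78
eef_pos: [0.4786, -0.201, 0.1108]
tool_rot: [-0.0, 0.781, 0.625, 0.0]
contact_force: [-1.6, 1.4, 4.9]
gripper_width: 0.226
```

Gripped: the opening of 0.226 is about 19 mm. Now I lift and carry it over.

Request:
move_arm(commands="0 0 0 -0.5 0 0 0;0 0 0 -1.5 0 0 0;0 0 0 -2.5 0 0 0;0 0 0 -2.5 0 0 0;0 0 0 -2.5 0 0 0;0 0 0 -2 0 0 0;0 0 0 -1 0 0 0;0 0 0 -0.5 0 0 0;0 0 0 0 0 0 0;0 0 0 0 0 0 0")

```text
t: 12.62
eef_pos: [0.4781, -0.2007, 0.2393]
tool_rot: [-0.001, 0.781, 0.625, -0.0]
contact_force: [-0.1, 0.4, -2.8]
gripper_width: 0.222
```

Request:
move_arm(commands="0 1 -0.26 0 0 0 0;0 2 -0.52 0 0 0 0;0 3.5 -0.91 0 0 0 0;0 3.5 -0.91 0 0 0 0;0 3.5 -0.91 0 0 0 0;0 3.5 -0.91 0 0 0 0;0 3.5 -0.91 0 0 0 0;0 3.5 -0.91 0 0 0 0;0 3.5 -0.91 0 0 0 0;0 3.5 -0.91 0 0 0 0;0 3.5 -0.91 0 0 0 0;0 2.6 -0.8 0 0 0 0")

```text
t: 13.62
eef_pos: [0.4635, 0.1855, 0.2387]
tool_rot: [-0.0, 0.78, 0.626, -0.001]
contact_force: [0.7, 0.0, -3.0]
gripper_width: 0.226
```

Request:
move_arm(commands="0 0 0 0 0 0 -5;0 0 0 0 0 0 -5;0 0 0 0 0 0 -5;0 0 0 0 0 0 -5;0 0 0 0 0 0 -5;0 0 0 0 0 0 -5;0 0 0 0 0 0 0;0 0 0 0 0 0 0;0 0 0 0 0 0 0;0 0 0 0 0 0 0")

```text
t: 14.45
eef_pos: [0.4647, 0.1822, 0.2398]
tool_rot: [-0.0, 0.593, 0.805, -0.0]
contact_force: [0.2, 0.3, -3.1]
gripper_width: 0.223
```

```bash
python3 - <<'E'
from h import *
o=bot.get_obs(); print(o["q"].round(2),o["eef_pos"].round(4),o["tool_rot"].round(3),o["contact_force"].round(2))
c=snap("scene","s5.png"); t=snap("top")
u,v=proj(c,[.465,.187,.15]).astype(int); a=c["img"][max(v-90,0):v+90,max(u-90,0):u+90]
u2,v2=proj(t,[.465,.187,.1]).astype(int); b=t["img"][v2-90:v2+90,u2-90:u2+90]
print(u-90,v-90,u2-90,v2-90)
cv2.imwrite("pics/s5c.png",np.hstack([cv2.resize(x,(400,400),interpolation=cv2.INTER_CUBIC) for x in (a,b)])[:,:,::-1])
E
```

```text
[-0.81  0.18  0.36  1.98 -0.07  1.   -0.12] [0.4647 0.1822 0.2398] [-0.     0.593  0.805 -0.   ] [ 0.23  0.3  -3.09]
155 114 138 168
```

View pics/s5c.png

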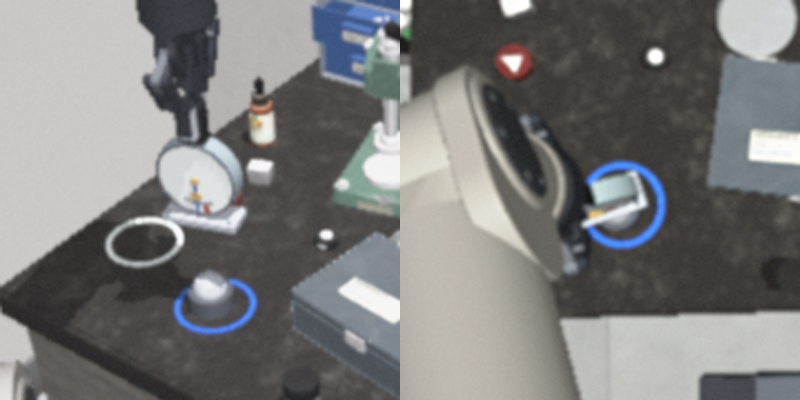

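The gauge is held upright with the dial visible, above the stud standing inside the blue ring. Held weight reads -3.1 N. I'll centre and lower it to just above the dome.

Request:
move_arm(commands="0 0.44 0.2 0.5 0 0 0;0 0 0 1 0 0 0;0 0 0 1.5 0 0 0;0 0 0 1.5 0 0 0;0 0 0 1.2 0 0 0;0 0 0 0.8 0 0 0;0 0 0 0.5 0 0 0;0 0 0 0.3 0 0 0;0 0 0 0.2 0 0 0;0 0 0 0 0 0 0;0 0 0 0 0 0 0;0 0 0 0 0 0 0")

```text
t: 15.55
eef_pos: [0.4659, 0.1873, 0.1658]
tool_rot: [0.0, 0.593, 0.805, 0.001]
contact_force: [0.5, 0.4, -2.4]
gripper_width: 0.224
```

Request:
move_arm(commands="0 0 0 0.1 0 0 0;0 0 0 0.1 0 0 0;0 0 0 0.1 0 0 0;0 0 0 0.1 0 0 0;0 0 0 0.05 0 0 0;0 0 0 0 0 0 0;0 0 0 0 0 0 0;0 0 0 0 0 0 0;0 0 0 0 0 0 0")

```text
t: 16.3
eef_pos: [0.4655, 0.1871, 0.1608]
tool_rot: [-0.0, 0.593, 0.805, 0.0]
contact_force: [0.4, -0.6, -2.5]
gripper_width: 0.225
```

Request:
move_arm(commands="0 0 0 0.1 0 0 0;0 0 0 0.1 0 0 0;0 0 0 0 0 0 0;0 0 0 0 0 0 0;0 0 0 0 0 0 0;0 0 0 0 0 0 0")

```text
t: 16.8
eef_pos: [0.4655, 0.1872, 0.1588]
tool_rot: [-0.0, 0.593, 0.806, 0.0]
contact_force: [-0.0, 0.0, -3.2]
gripper_width: 0.227
```

Request:
move_arm(commands="0 0 0 0.1 0 0 0;0 0 0 0 0 0 0;0 0 0 0 0 0 0;0 0 0 0 0 0 0;0 0 0 0 0 0 0;0 0 0 0 0 0 0")

```text
t: 17.3
eef_pos: [0.4655, 0.1871, 0.1578]
tool_rot: [0.0, 0.593, 0.805, 0.0]
contact_force: [0.2, 0.2, -3.7]
gripper_width: 0.23
```

Request:
move_arm(commands="0 0 0 0.05 0 0 0;0 0 0 0 0 0 0;0 0 0 0 0 0 0;0 0 0 0 0 0 0;0 0 0 0 0 0 0;0 0 0 0 0 0 0")

```text
t: 17.8
eef_pos: [0.4655, 0.1871, 0.1573]
tool_rot: [-0.0, 0.593, 0.805, 0.0]
contact_force: [0.1, -0.8, -3.2]
gripper_width: 0.221
```

Request:
move_arm(commands="0 0 0 0.05 0 0 0;0 0 0 0 0 0 0;0 0 0 0 0 0 0;0 0 0 0 0 0 0;0 0 0 0 0 0 0")

```text
t: 18.22
eef_pos: [0.4655, 0.1871, 0.1568]
tool_rot: [0.0, 0.593, 0.805, 0.0]
contact_force: [0.7, 0.8, -3.8]
gripper_width: 0.225
```

Request:
move_arm(commands="0 0 0 0.05 0 0 0;0 0 0 0 0 0 0;0 0 0 0 0 0 0;0 0 0 0 0 0 0;0 0 0 0 0 0 0")

```text
t: 18.63
eef_pos: [0.4656, 0.1872, 0.1565]
tool_rot: [0.0, 0.593, 0.806, 0.0]
contact_force: [-1.4, -0.1, 1.6]
gripper_width: 0.23
```

Request:
move_arm(commands="0 0 0 0.05 0 0 0;0 0 0 0 0 0 0;0 0 0 0 0 0 0;0 0 0 0 0 0 0;0 0 0 0 0 0 0")

```text
t: 19.05
eef_pos: [0.4657, 0.1872, 0.1564]
tool_rot: [0.0, 0.593, 0.805, 0.0]
contact_force: [-1.9, -0.4, 5.3]
gripper_width: 0.227
```

The gauge is on the dome, pressing about 8 N, and level. I'll rock it now, rolling on the dome in 1° rows while watching the force.

Request:
move_arm(commands="0 0 0 -0.02 0 0 0;0 -0.19 0 0 0 1 0;0 -0.19 0 0 0 1 0;0 -0.19 0 0 0 1 0;0 0 0 0 0 0 0;0 0 0 0 0 0 0;0 0 0 0 0 0 0")

```text
t: 19.63
eef_pos: [0.4674, 0.1818, 0.1562]
tool_rot: [-0.021, 0.592, 0.805, 0.016]
contact_force: [-1.5, -1.2, 5.9]
gripper_width: 0.226
```

Request:
move_arm(commands="0 -0.19 0 0 0 1 0;0 -0.19 0 0 0 1 0;0 0 0 0 0 0 0;0 0 0 0 0 0 0;0 0 0 0 0 0 0")

```text
t: 20.05
eef_pos: [0.4685, 0.1783, 0.156]
tool_rot: [-0.035, 0.592, 0.805, 0.026]
contact_force: [-1.7, -2.0, 5.8]
gripper_width: 0.227
```

Request:
move_arm(commands="0 -0.19 0 -0.005 0 1 0;0 -0.19 0 -0.005 0 1 0;0 0 0 0 0 0 0;0 0 0 0 0 0 0;0 0 0 0 0 0 0")

```text
t: 20.47
eef_pos: [0.4696, 0.1746, 0.1556]
tool_rot: [-0.049, 0.591, 0.804, 0.036]
contact_force: [-2.0, -2.2, 5.6]
gripper_width: 0.223
```

Request:
move_arm(commands="0 -0.19 0 -0.005 0 1 0;0 -0.19 0 -0.005 0 1 0;0 0 0 0 0 0 0;0 0 0 0 0 0 0;0 0 0 0 0 0 0")

```text
t: 20.88
eef_pos: [0.4707, 0.171, 0.1551]
tool_rot: [-0.063, 0.591, 0.803, 0.046]
contact_force: [-1.2, -2.3, 6.0]
gripper_width: 0.226
```

Request:
move_arm(commands="0 -0.19 0 -0.005 0 1 0;0 -0.19 0 -0.005 0 1 0;0 0 0 0 0 0 0;0 0 0 0 0 0 0;0 0 0 0 0 0 0")

```text
t: 21.3
eef_pos: [0.4718, 0.1675, 0.1546]
tool_rot: [-0.076, 0.59, 0.802, 0.056]
contact_force: [-1.7, -2.8, 4.9]
gripper_width: 0.228
```

Request:
move_arm(commands="0 -0.19 0 -0.005 0 1 0;0 -0.19 0 -0.005 0 1 0;0 0 0 0 0 0 0;0 0 0 0 0 0 0;0 0 0 0 0 0 0")

```text
t: 21.72
eef_pos: [0.4729, 0.1639, 0.1539]
tool_rot: [-0.09, 0.589, 0.801, 0.067]
contact_force: [-0.3, -3.4, 5.9]
gripper_width: 0.224
```

Request:
move_arm(commands="0 -0.19 0 -0.005 0 1 0;0 -0.19 0 -0.005 0 1 0;0 0 0 0 0 0 0;0 0 0 0 0 0 0;0 0 0 0 0 0 0;0 0 0 0 0 0 0;0 0 0 0 0 0 0;0 0 0 0 0 0 0;0 0 0 0 0 0 0;0 0 0 0 0 0 0")

```text
t: 22.55
eef_pos: [0.474, 0.1603, 0.1531]
tool_rot: [-0.104, 0.587, 0.799, 0.077]
contact_force: [-0.8, -4.6, 5.9]
gripper_width: 0.226
```

```bash
python3 - <<'E'
from h import *
o=bot.get_obs(); q=o["tool_rot"]; Rm=R.from_quat(q[[1,2,3,0]]).as_matrix()
print(o["eef_pos"].round(4),o["contact_force"].round(2),"tilt",np.arccos(-Rm[2,2]))
O=o["eef_pos"]+Rm[:,2]*.1108; print("foot origin",O.round(4)," stud top in gauge xy", ((np.array([.4655,.187,.046])-O)@Rm).round(4))
c=snap("scene","s6.png"); t=snap("top")
u,v=proj(c,[.465,.187,.09]).astype(int); a=c["img"][v-40:v+40,u-40:u+40]
u2,v2=proj(t,[.465,.187,.05]).astype(int); b=t["img"][v2-40:v2+40,u2-40:u2+40]
print(u-40,v-40,u2-40,v2-40)
# average several scene frames for clarity
n=np.mean([snap("scene")["img"][v-40:v+40,u-40:u+40].astype(float) for _ in range(6)],0).astype(np.uint8)
cv2.imwrite("pics/s6c.png",np.hstack([cv2.resize(n,(560,560),interpolation=cv2.INTER_CUBIC),cv2.copyMakeBorder(cv2.resize(b,(240,240),interpolation=cv2.INTER_CUBIC),0,320,0,0,0)])[:,:,::-1])
E
```

```text
[0.474  0.1603 0.1531] [-0.79 -4.57  5.9 ] tilt 0.2596846785923364
foot origin [0.4656 0.1875 0.046 ]  stud top in gauge xy [-0.0005 -0.0002 -0.0001]
207 183 192 218
```

View pics/s6c.png

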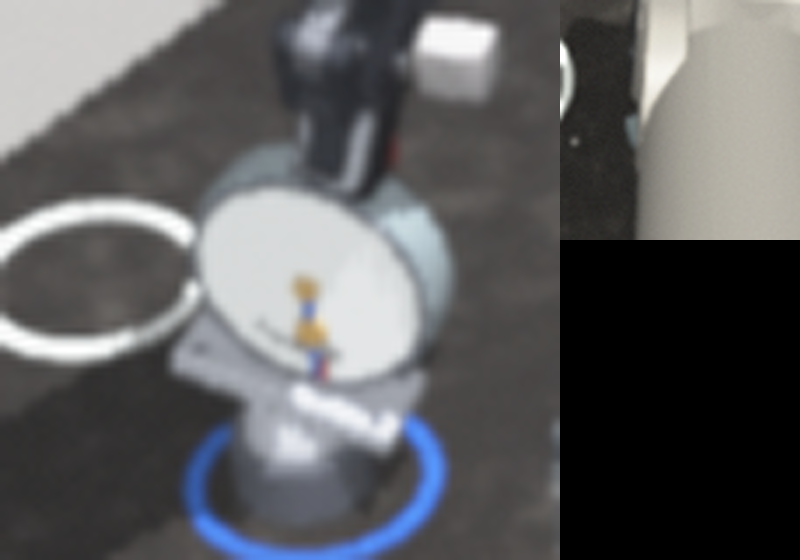

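The image shows the pointer tip (blue, ~(316,360)) touching the red mark (~(323,369)) and the stud inside the blue ring. I'll check the residual, including parallax, by projecting the expected mark for several bezel angles.

```bash
python3 - <<'E'
from h import *
o=bot.get_obs(); q=o["tool_rot"]; Rm=R.from_quat(q[[1,2,3,0]]).as_matrix()
gx,gy,gz=Rm[:,1],Rm[:,0],-Rm[:,2]; O=o["eef_pos"]-gz*.1108
c=snap("scene"); n=np.mean([snap("scene")["img"].astype(float) for _ in range(5)],0)
pt=lambda off,a,r:O+gx*off+gz*.058+r*(-np.sin(a)*gy-np.cos(a)*gz)
for a in (.2,.26,.32): print("mark",a,[proj(c,pt(-f,a,.038)).round(2).tolist() for f in (.010,.011)])
print("tip .26",[proj(c,pt(-f,.26,.038)).round(2).tolist() for f in (.011,.013,.015)],"hinge",proj(c,pt(-.013,0,0)).round(2))
sub=n[228:242,244:262]; Rr,G,B=sub[...,0],sub[...,1],sub[...,2]
red=np.clip(Rr-np.maximum(G,B),0,None); bl=np.clip(B-np.maximum(Rr,G),0,None); br=np.clip(np.minimum(Rr,G)-B,0,None)
v,u=np.mgrid[228:242,244:262]
print((red).round().astype(int)); print(bl.round().astype(int))
for nme,w in(("red",red*(red>15)*(v>232)),("blue tip",bl*(bl>8)*(v>232))): print(nme,(w*u).sum()/w.sum(),(w*v).sum()/w.sum())
E
```

```text
mark 0.2 [[252.07, 234.81], [251.92, 235.06]]
mark 0.26 [[252.93, 235.0], [252.77, 235.25]]
mark 0.32 [[253.77, 235.14], [253.62, 235.39]]
tip .26 [[252.77, 235.25], [252.46, 235.75], [252.15, 236.25]] hinge [250.87 223.8 ]
[[ 0  0  0  0  0  2  0  0  8  2  0  0  0  0  0  0  0  0]
 [ 0  0  0  0  0 12 22 24 23  9  0  0  0  0  0  0  0  0]
 [ 0  0  0  0  0 17 29 30 29 18  1  0  0  0  0  0  0  0]
 [ 0  0  0  0  0 13 23 27 24 14  0  0  0  0  0  0  0  0]
 [ 0  0  0  0  0  2  8 12  9  4  0  0  0  0  0  0  0  0]
 [ 0  0  0  0  0  0  0  0  0  0  0  0  0  0  0  0  0  0]
 [ 0  0  0  0  0  0  0  0  0 11  2  0  0  0  0  0  0  0]
 [ 0  0  0  0  0  0  0  0  0 26  5  0  0  0  0  0  0  0]
 [ 0  0  0  0  0  0  0  0  0 26  3  0  0  0  0  0  0  0]
 [ 0  0  0  0  0  0  0  0  0  7  0  0  0  0  0  0  0  0]
 [ 0  0  0  0  0  0  0  0  0  0  0  0  0  0  0  0  0  0]
 [ 0  0  0  0  0  0  0  0  0  0  0  0  0  0  0  0  0  0]
 [ 0  0  0  0  0  0  0  0  0  0  0  0  0  0  0  0  0  0]
 [ 0  0  0  0  0  0  0  0  0  0  0  0  0  0  0  0  0  0]]
[[ 0  0  0  0  0  0  1  1  0  0  0  0  0  0  1  0  1  1]
 [ 1  1  0  0  0  0  0  0  0  0  0  0  0  1  1  0  1  0]
 [ 1  1  0  1  0  0  0  0  0  0  0  0  0  0  0  1  0  1]
 [ 1  0  1  0  0  0  0  0  0  0  0  1  1  1  0  0  1  1]
 [ 1  0  1  1  0  0  0  0  0  0  0  1  1  1  1  0  1  0]
 [ 3  2  1  0  1  0  8 29 27  5  2  2  1  1  1  0  1  1]
 [ 7  5  2  1  1  1  9 33 32  0  0  2  1  1  1  0  0  1]
 [ 8  8  6  5  4  2  8 30 21  0  0  1  0  0  1  1  2  1]
 [ 8  7  8  7  6  6  9 24  7  0  0  1  2  1  1  4  5  5]
 [ 7  8  8  8  8  9 10 14  9  0  5  7  7  6  6  6  7  8]
 [ 8  9  9  8 10  7  6 10 10  7  9  9  8  8  8  8  9  8]
 [ 8  9  9  8 10  5  3  5  9 10  9  9  9  9  8  8  8  8]
 [ 9  8  8  9  9  7  3  3  5  5  5  6  9 10  9  9  8  8]
 [ 9  8  8  8  9 10  7  7  6  4  3  3  4  6 10 10 10 10]]
red 253.0 235.5019305019305
blue tip 251.58971902937415 237.33780332056193
```

The hinge and bob projections show an image offset of about -0.5 px. With that, the mark is at ~0.27–0.28 rad against the pointer's 0.26. I'll lean half a degree more, let it settle and check.

Request:
move_arm(commands="0 -0.095 0 -0.01 0 0.5 0;0 0 0 0 0 0 0;0 0 0 0 0 0 0;0 0 0 0 0 0 0;0 0 0 0 0 0 0;0 0 0 0 0 0 0;0 0 0 0 0 0 0;0 0 0 0 0 0 0;0 0 0 0 0 0 0;0 0 0 0 0 0 0;0 0 0 0 0 0 0;0 0 0 0 0 0 0")

```text
t: 24.25
eef_pos: [0.4743, 0.1592, 0.1529]
tool_rot: [-0.109, 0.587, 0.798, 0.08]
contact_force: [0.1, -3.2, 4.0]
gripper_width: 0.228
```

Request:
move_arm(commands="0 0 0 0 0 0 0;0 0 0 0 0 0 0;0 0 0 0 0 0 0;0 0 0 0 0 0 0;0 0 0 0 0 0 0;0 0 0 0 0 0 0;0 0 0 0 0 0 0;0 0 0 0 0 0 0;0 0 0 0 0 0 0;0 0 0 0 0 0 0;0 0 0 0 0 0 0;0 0 0 0 0 0 0")

```text
t: 25.25
eef_pos: [0.4742, 0.1592, 0.1529]
tool_rot: [-0.109, 0.587, 0.798, 0.08]
contact_force: [0.2, -2.8, 4.3]
gripper_width: 0.224
```

```bash
python3 - <<'E'
from h import *
I=[snap("scene")["img"].astype(float) for _ in range(6)]; n=np.mean(I,0)
o=bot.get_obs(); q=o["tool_rot"]; Rm=R.from_quat(q[[1,2,3,0]]).as_matrix(); print("tilt",np.arccos(-Rm[2,2]),o["contact_force"].round(1),o["t"])
sub=n[232:239,248:258]; Rr,G,B=sub[...,0],sub[...,1],sub[...,2]
print(np.clip(Rr-np.maximum(G,B),0,None).round().astype(int)); print(np.clip(B-np.maximum(Rr,G),0,None).round().astype(int))
print("motion",np.abs(I[0]-I[-1])[220:240,240:262].max())
h=cv2.cvtColor(n.astype(np.uint8),cv2.COLOR_RGB2HSV); m=cv2.inRange(h,(100,150,80),(130,255,255)); m[:225]=0
cv2.imwrite("pics/s7c.png",cv2.resize(n[183:263,207:287].astype(np.uint8),(560,560),interpolation=cv2.INTER_CUBIC)[:,:,::-1])
E
```

```text
tilt 0.27050828276729033 [ 1.1 -3.   4. ] 25.55
[[ 0  4  9 11 12  8  0  0  0  0]
 [ 0  0  0  0  0  0  0  0  0  0]
 [ 0  0  0  0  0  9  3  0  0  0]
 [ 0  0  0  0  0 18  4  0  0  0]
 [ 0  0  0  0  0 19  3  0  0  0]
 [ 0  0  0  0  0 10  0  0  0  0]
 [ 0  0  0  0  0  0  0  0  0  0]]
[[ 0  0  0  0  0  0  0  1  1  0]
 [ 0  0  6 28 30  2  0  2  0  1]
 [ 1  1  8 33 45  0  0  2  0  0]
 [ 3  2  6 26 40  0  0  1  0  0]
 [ 6  5  6 13 21  0  0  2  2  2]
 [ 8  8  8  8  4  0  5  8  7  7]
 [ 8  9  7 10  8  6  9 10  8  8]]
motion 5.0
```

View pics/s7c.png

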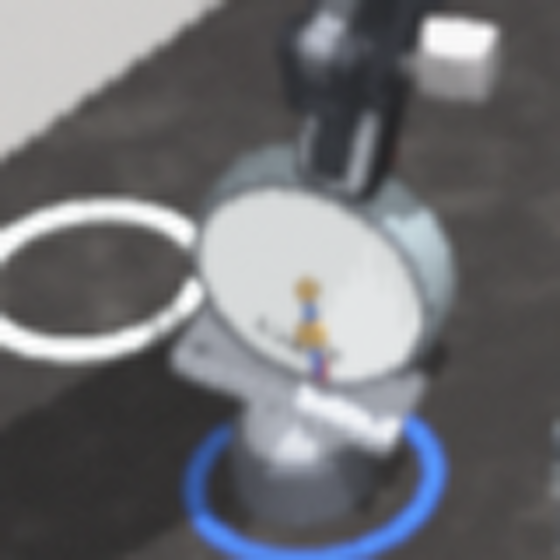

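The pointer now lies over the mark, with only a sliver of red to its right, as parallax predicts. It is still, contact is about 7–8 N and the stud is inside the ring. Handing in.

```bash
python3 -c "
from station import bot
print(bot.hand_in()); o=bot.get_obs(); print(o['t'],o['contact_force'].round(1))"
```

```text
the job is handed in; nothing more can be done
None
the job is handed in; nothing more can be done
```

I handed the job in with the gauge gripped and resting on the stud, its pointer settled on the red mark; the hand-in gives no verdict. I slid the stud into the blue ring and let go. Then I took the larger gauge by its grip, set it level on the dome and rolled it over on the dome in about 1° steps.

The last checks, at 25.6 s of the 69 s allowed, showed:
- **Pointer:** the tool is tilted 0.270 rad. I measured the mark at about 0.24–0.30 rad, most likely 0.26–0.28. In the scene image the tip covers the mark with a thin red sliver to its right, which parallax explains. I expect the tip to be within about 1 mm of the mark, against 2.5 mm allowed.
- **Motion:** six frames over 0.3 s showed no visible pointer motion.
- **Contact:** the gauge presses on the stud with about 7–8 N, judged from the wrist force minus the gauge's weight.
- **Placing:** the foot's middle was within about 1 mm of the dome's top, worked out just before the final half-degree. The stud stands upright inside the blue ring, about 1–3 mm from its centre.

The wrist view's different readings of the mark angle did not fully agree, which gives the 0.24–0.30 spread. The scene view favoured about 0.275, so I added the last half-degree. I did not measure the bystanders again, but the path stayed clear of them and the last pictures showed nothing out of place.

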